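Load the waveguide cavity and set its tuning screw a quarter turn off the seat

ROBOT

A 6-joint arm with a two-finger parallel gripper is mounted at the origin on the work surface. World frame = base frame: x ahead of the robot, y to its left, z up, the work surface at z = 0. Lengths are in m, angles in degrees, forces in N, time in s.
With the tool pointing down it reaches from about 0.4 to 0.825 m from the base axis. Payload 7 kg.
Tool frame: the origin (TCP) lies midway between the tips of the shut fingers; the grasp point (between the pads) lies 19 mm behind it; z points along the fingers, y is the direction in which the jaws open and shut (so a half turn about z gives the same grasp; the last joint's range is limited). The gripper opens to 88 mm and grips with 3 to 60 N. Pads are 19 mm wide; open, the fingers measure 130 mm over their backs; the gripper's body (78 mm by 193 mm) begins 47 mm behind the grasp point.
Start: joints at [-52.248, 20.546, 0.682, 0, -70.136, -16.507], TCP at [0.245, -0.629, 0.197] pointing down, gripper open.
Joint ranges: [-176.03, 176.03], [-82.01, 121.73], [-58.28, 71.71], [-173.87, 95.51], [-174.79, -0.11], [-173.66, 173.66]. Speed limits (degrees/s): [136.94, 136.94, 172.46, 180, 180, 180].

INTERFACE

Orientations are given as a 3x3 rotation matrix whose columns are the frame's x, y, z axes.
In Python, from rig import robot gives the robot as it stands. Calls block until the motion is done:
- robot.goto(position, orientation): joint-space move of the TCP to a pose.
- robot.servo_line(position, ori=None, speed=0.15): straight line of the TCP; ori=None keeps the orientation; speed is the mean speed in m/s.
- robot.movej(angles): joint-space move.
- robot.move_gripper(opening): opening from 0.0 (shut) to 1.0 (fully open); the grip force is fixed at half the most; returns when the fingers have stopped.
- robot.dwell(seconds).
- robot.ik(position, orientation): joint angles nearest the present ones, or None.
- robot.grab_frame(name): name is "scene" or "top" or "wrist"; returns (picture, depth): 480x640x3 uint8, red, green, blue; 480x640 float32, m along the optical axis (not along the pixel's ray), 0 where there is no reading.
- robot.camera_info(name): a dict with "vfov" (degrees; the focal length in pixels is half the picture's height over the tangent of half this angle, whatever the lens; pixels are square), "cx", "cy" (the principal point, pixels), "k1" (the pictures are not rectified: a ray, as slopes to the right and down, at radius r is drawn at 1 + k1 r^2 times it, then the intrinsics apply), "view" (4x4, takes a point from world to camera coordinates); the wrist camera has in their place "T_tool_cam" (4x4, takes a point from camera to tool coordinates, whose origin is the TCP and whose axes are the flange's). Camera axes: x right, y down, z forward; pixel columns grow to the right and rows downward; lengths in m; the calibration is good to about 2 mm. A picture is of the moment at which its call begins: read the wrist's pose just before it. camera_info takes no time and is no camera call.
A pose or a line that the arm cannot do raises robot.Unreachable and nothing moves.
- robot.job_done(): hands the job in, once; it reports no verdict.
Readings, each from a call of its own:
- robot.read_t(): time.
- robot.read_qpos(): joint angles.
- robot.read_qvel(): joint speeds.
- robot.read_effort(): joint torques, N m.
- robot.read_position(): TCP position.
- robot.read_tcp_rot(): TCP orientation.
- robot.read_force(): force on the tool from outside, world axes, zero at the start.
- robot.read_ft_torque(): the same for the moment, N m.
- robot.read_grip_width(): opening from 0.0 (shut) to 1.0 (fully open).
Only numpy, scipy, OpenCV 4.12 (cv2) and the standard library are available. Lean on these libraries where they do the work, as an engineer would, in place of code of your own. Each camera call takes 0.05 s, during which the arm holds its last target.

TASK

Of the two white ceramic sample rods in the blue rack, find the one that slides into the bore of the brass tube on the waveguide cavity and lower it (do not drop it) all the way home; the other rod belongs in the rack. Then screw the cavity's tuning thumbscrew down, clockwise, until it seats, back it off a quarter turn, and finish still gripping its blade there, holding it for the lock nut. Leave the spanner, the attenuator and the termination where they lie.

Things in the scene. Friction and masses are not known exactly. Their poses are not given: they have to be found in the camera images.
- cavity: fixed waveguide cavity: grey guide 80 wide, 236 long (its y axis), brass flanges and end plates 114 wide with tops 88 above the bench, base plate 130 x 270; 300 mm long over the red dust caps. Origin on the bench under its middle, z up. Grey top face 71 mm up; on it the brass bore tube 46 mm towards -y and the tuning screw 46 mm towards +y, nothing else tall
- bore_mouth (a point): centre of the mouth of the brass tube (34 mm outside, bore 17.4 mm), 93 mm above the bench; axes as the cavity's, the bore runs straight down
- bore_floor (a point): centre of the bore's floor, 33 mm above the bench, 60 mm below the mouth: where the lower end of a rod that is fully home stands
- tuning_screw (a joint): thumbscrew angle, rad: 0 = seated (hard stop: its tip meets a fixed post inside), growing as it is unscrewed, counter-clockwise from above; starts 1.2 to 2.8 off its seat. Right-hand thread, vertical axis, rises 1.25 mm a turn; dry friction of about 0.1 N m keeps it where it is left
- screw_blade: the screw's black moulded spade head, turns with it: upright blade 36 mm wide (its x axis), 9 thick (its y axis: pinch across this from above, either way round), from 9 to 37 mm above its origin, which is on the screw axis 91 mm above the bench. Red dot on the top edge at the +x end. At joint 0 its x axis is the cavity's x axis
- screw_grip (a point): middle of the blade, 24 mm above the blade's origin (about 115 mm above the bench): where to grip; axes as the blade's. Below the blade: a fixed 20 mm hexagon lock nut, top 87.5 mm above the bench, and a silver index plate 54 mm across with a long black mark every quarter turn. Nothing else within 60 mm is as high as the blade's lower edge
- rod_rack: blue plastic block 150 mm long (along its x axis), 56 mm wide, 45 mm high, fixed; three round holes 23 mm wide and 35 mm deep in a row along x, at -45, 0 and +45 mm. Origin on the bench under its middle. The middle hole is empty, the rods stand in the two outer ones, either way round
- rod_rack_hole0 (a point): centre of the mouth of the rack's hole at -45 mm, 45 mm above the bench; its floor is 35 mm lower
- rod_rack_hole1 (a point): the same for the middle hole, empty at the start
- rod_rack_hole2 (a point): the same for the hole at +45 mm
- rod_16: white ceramic rod, 16 mm diameter, 110 long, about 75 g, lower edge bevelled 1 mm, upright in the rack (lower end 10 mm above the bench). Origin: centre of its lower end, z up along the rod. It slides into the bore; when home 50 mm stay above the tube, so grip it within about 25 mm of its top to lower it all the way
- rod_20: white ceramic sample rod, the same but 20 mm in diameter, about 115 g: too thick for the bore. Stands upright in the rack's other outer hole
- spanner: bystander: steel open-ended spanner, 170 mm long, lying on the bench beyond the cavity's left (+y) end
- attenuator: bystander: blue and brass coaxial attenuator, a cylinder 60 mm long and 26 mm in diameter lying on the bench on the side away from the robot
- termination: bystander: steel coaxial termination, a stepped cylinder 40 mm high and 28 mm in diameter standing on the bench on the robot's side

How it is judged (in metres and radians):
On the way, in this order (a step that is already met when the one before it is completed fails the run):
1. the rod that fits stands fully home in the bore, let go (horizontal distance between rod_16 and bore_floor below 0.006 m and z of rod_16 in the frame of bore_floor below 0.003 m and contact force between the fingers and rod_16 below 0.1 N), for 0.2 s.
2. the tuning screw is turned down until it seats (value of joint tuning_screw below 0.05 rad), for 0.1 s.
3. it is backed off a quarter turn and held by its blade (value of joint tuning_screw between 1.35 and 1.79 rad and contact force between the fingers and screw_blade above 3 N and distance between the grasp point and screw_grip below 0.025 m), for 0.2 s.
At the end, for the whole second after the job is handed in: Gripper still closed on the blade (over 3 N, within 25 mm of its middle), screw at rest 1.35 to 1.79 rad off its seat after having been seated (below 0.05); 16 mm rod upright and home in the bore (within 3 mm of its floor); 20 mm rod standing in the rack; bystanders within 30 mm (all of step 3 and velocity of joint tuning_screw between -0.1 and 0.1 rad/s and horizontal distance between rod_16 and bore_floor below 0.006 m and z of rod_16 in the frame of bore_floor below 0.003 m and angle between rod_16's own z axis and vertical below 0.12 rad and z of rod_20 in the frame of rod_rack below 0.016 m and y of rod_20 in the frame of rod_rack between -0.01 and 0.01 m and x of rod_20 in the frame of rod_rack between -0.06 and 0.06 m and angle between rod_20's own z axis and vertical below 0.2 rad); the arm keeps its last pose, push and grip.
It fails at once if the rod is dropped down the bore (horizontal distance between rod_16 and bore_floor below 0.012 m and contact force between the fingers and rod_16 below 0.1 N and linear speed of rod_16 above 0.5 m/s).
It fails at once if the spanner is shifted (distance of spanner from where it was at the start of the episode above 0.03 m).
It fails at once if the attenuator is shifted (distance of attenuator from where it was at the start of the episode above 0.03 m).
It fails at once if the termination is shifted (distance of termination from where it was at the start of the episode above 0.03 m).
It also fails if it takes over 61 s, if anything falls off the work surface, if the arm or the gripper's body presses on something with over 40 N, if the wrist force passes 120 N, or if a joint passes its speed limit or range.

## Working session

There is one attempt and no reset: what is moved stays moved. The work goes in short steps, each a Python script; the robot and the scene stay as the last script left them, time stands still between calls to the robot, and variables do not carry over. Pictures are saved under pics/ and viewed, and the job is handed in when it is done.

```bash
ls; mkdir -p pics
python3 - <<'E'
from rig import robot
import cv2
for n in ("scene","top","wrist"):
    im,d=robot.grab_frame(n); cv2.imwrite(f"pics/{n}0.png",im[:,:,::-1]); 
    print(n,robot.camera_info(n),(d>0).mean())
print(robot.read_t(),robot.read_tcp_rot())
E
```

```text
pics
scene {'vfov': 51.755075033342976, 'cx': 320.6903310943735, 'cy': 240.61042908350217, 'k1': -0.06901269199189677, 'view': array([[ 0.78868752,  0.61470061,  0.01073101, -0.49164107],
       [ 0.37257036, -0.46399385, -0.80367968, -0.11710153],
       [-0.48904327,  0.63785019, -0.59496539,  1.2479701 ],
       [ 0.        ,  0.        ,  0.        ,  1.        ]])} 0.9961002604166667
top {'vfov': 49.92902051282005, 'cx': 315.29514458390383, 'cy': 237.02014267650534, 'k1': -0.08647800264455516, 'view': array([[ 0.03044405, -0.99946754, -0.01173839,  0.05166926],
       [-0.99196261, -0.0287683 , -0.12321753,  0.549562  ],
       [ 0.12281423,  0.01539529, -0.99231026,  0.93764174],
       [ 0.        ,  0.        ,  0.        ,  1.        ]])} 0.995927734375
wrist {'vfov': 58.73870592972933, 'cx': 318.2223554968158, 'cy': 237.27324651179947, 'k1': -0.05902365379816156, 'T_tool_cam': array([[-1.84188260e-05, -9.64450417e-01, -2.64263870e-01,
         7.21828053e-02],
       [ 9.99999954e-01,  6.21728560e-05, -2.96603020e-04,
         1.33221955e-03],
       [ 3.02488946e-04, -2.64263864e-01,  9.64450371e-01,
        -1.86878685e-01],
       [ 0.00000000e+00,  0.00000000e+00,  0.00000000e+00,
         1.00000000e+00]])} 0.995751953125
0.15 [[-9.32085348e-01 -3.62238228e-01 -6.07973079e-04]
 [-3.62238707e-01  9.32084650e-01  1.15077195e-03]
 [ 1.49828783e-04  1.29284905e-03 -9.99999153e-01]]
```

View pics/scene0.png

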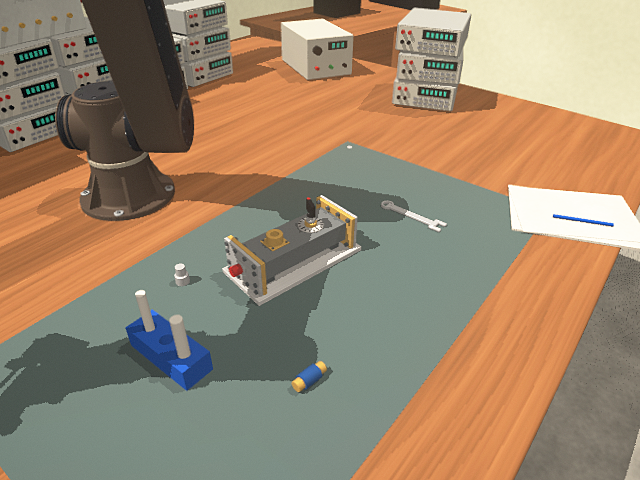

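View pics/top0.png

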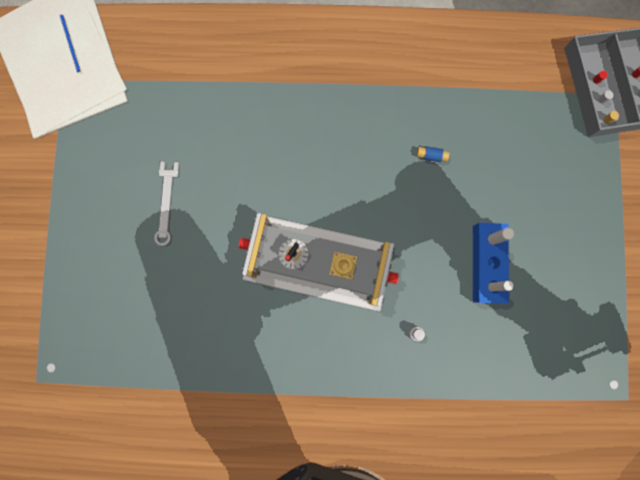

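View pics/wrist0.png

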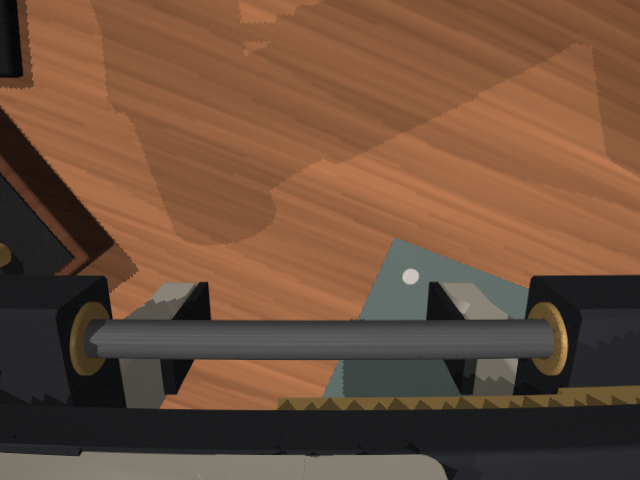

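```bash
cat > h.py <<'E'
import numpy as np, cv2
from rig import robot
def cam(name,pose=None):
    i=robot.camera_info(name)
    if name=="wrist":
        p,R=pose; T=np.eye(4);T[:3,:3]=R;T[:3,3]=p
        T=T@i["T_tool_cam"]
    else: T=np.linalg.inv(i["view"])
    f=240/np.tan(np.radians(i["vfov"]/2))
    return dict(T=T,f=f,cx=i["cx"],cy=i["cy"],k1=i["k1"])
def rays(c,uv):
    uv=np.atleast_2d(np.asarray(uv,float))
    d=(uv-[c["cx"],c["cy"]])/c["f"]; s=d.copy()
    for _ in range(10): s=d/(1+c["k1"]*(s**2).sum(1,keepdims=True))
    return np.c_[s,np.ones(len(s))]
def onplane(c,uv,z):
    r=rays(c,uv)@c["T"][:3,:3].T; o=c["T"][:3,3]
    return o+r*((z-o[2])/r[:,2])[:,None]
def cloud(c,d):
    v,u=np.mgrid[:480,:640]
    r=rays(c,np.c_[u.ravel(),v.ravel()])*d.reshape(-1,1)
    return (r@c["T"][:3,:3].T+c["T"][:3,3]).reshape(480,640,3)
def snap(name,tag):
    pose=(np.array(robot.read_position()),np.array(robot.read_tcp_rot())) if name=="wrist" else None
    im,d=robot.grab_frame(name)
    c=cam(name,pose)
    cv2.imwrite(f"pics/{tag}.png",im[:,:,::-1]); np.savez(f"pics/{tag}.npz",im=im,d=d,**c)
    return im,d,c
def load(tag):
    z=np.load(f"pics/{tag}.npz"); return z["im"],z["d"],{k:z[k] if k=="T" else float(z[k]) for k in("T","f","cx","cy","k1")}
def down(yaw):  # tool x dir at yaw(rad), z down
    c,s=np.cos(yaw),np.sin(yaw)
    return np.array([[c,s,0],[s,-c,0],[0,0,-1.]])
E
python3 - <<'E'
from h import *
im,d,c=snap("top","top1"); P=cloud(c,d)
hsv=cv2.cvtColor(im,cv2.COLOR_RGB2HSV)
def show(n,m):
    p=P[m]; print(n,m.sum(),p.mean(0).round(4),p.min(0).round(3),p.max(0).round(3))
# rack blue
m=cv2.inRange(hsv,(105,150,60),(125,255,255))>0
z=P[...,2]
X,Y=P[...,0],P[...,1]
rk=m&(z>0.04)&(z<.05)&(Y<-.2)
show("rack",rk); print(cv2.minAreaRect((P[rk][:,:2]*1000).astype(np.float32)))
# rods: z>0.09, near rack
r=(z>0.105)&(z<.13)&(Y<-.2)&(Y>-.6)
n,l,st,ce=cv2.connectedComponentsWithStats(r.astype(np.uint8))
for i in range(1,n):
    if st[i,4]>10:
        show("rod",l==i); print(ce[i],cv2.minEnclosingCircle((P[l==i][:,:2]*1000).astype(np.float32)))
red=(cv2.inRange(hsv,(0,150,90),(8,255,255))>0)|(cv2.inRange(hsv,(172,150,90),(180,255,255))>0)
n,l,st,ce=cv2.connectedComponentsWithStats(red.astype(np.uint8))
for i in range(1,n):
    if st[i,4]>8: print("red",ce[i],st[i]);show("",l==i)
cv2.imwrite("pics/top1z.png",cv2.resize(im[200:320,230:530,::-1],(800,320),interpolation=cv2.INTER_CUBIC))
g=(z>0.066)&(z<.076)&(hsv[...,1]<60)&(abs(Y)<.3)&(X>.3)
show("grey",g);print(cv2.minAreaRect((P[g][:,:2]*1000).astype(np.float32)))
f=(z>0.082)&(z<.096)&(abs(Y)<.3)&(X>.3)
n,l,st,ce=cv2.connectedComponentsWithStats(f.astype(np.uint8))
for i in range(1,n):
    if st[i,4]>10: print("brass",ce[i]);show("",l==i);print(cv2.minAreaRect((P[l==i][:,:2]*1000).astype(np.float32)))
f=(z>0.11)&(z<.14)&(abs(Y)<.2)&(X>.3)
show("blade",f);print(cv2.minAreaRect((P[f][:,:2]*1000).astype(np.float32)))
E
```

```text
rack 1765 [ 0.5058 -0.2627  0.0441] [ 0.434 -0.295  0.04 ] [ 0.583 -0.237  0.05 ]
((508.9546813964844, -265.6198425292969), (148.6710662841797, 57.942745208740234), 0.4536661207675934)
rod 118 [ 0.553  -0.2657  0.1171] [ 0.545 -0.277  0.106] [ 0.563 -0.257  0.121]
[506.6779661  233.72033898] ((552.8582763671875, -267.1990661621094), 10.087857246398926)
rod 94 [ 0.4636 -0.2645  0.1165] [ 0.456 -0.274  0.105] [ 0.471 -0.257  0.122]
[506.5        285.23404255] ((463.596435546875, -265.65985107421875), 8.360485076904297)
red [636.          71.22222222] [632  67   8   8  27]
 27 [ 0.9162 -0.5879  0.0193] [ 0.912 -0.59   0.004] [ 0.921 -0.585  0.033]
red [600.3877551   76.33673469] [593  71  15  12  98]
 98 [ 0.8974 -0.5054  0.0243] [ 0.89  -0.517  0.   ] [ 0.907 -0.495  0.034]
red [637.55555556  75.33333333] [636  74   4   4   9]
 9 [ 0.9094 -0.5935  0.0148] [ 0.907 -0.597  0.008] [ 0.91  -0.591  0.022]
red [243.60674157 243.2247191 ] [239 238  10  11  89]
 89 [0.5285 0.1976 0.0683] [0.428 0.053 0.051] [0.54  0.208 0.999]
red [287.5        257.22222222] [286 255   4   5  18]
 18 [0.5003 0
[... 1073 characters left out ...]
0.094]
((507.1234130859375, 100.5734634399414), (6.343626976013184, 15.098442077636719), 54.820499420166016)
brass [343.2020202  264.48484848]
 198 [0.4934 0.0165 0.0917] [ 0.478 -0.001  0.083] [0.509 0.033 0.096]
((493.1264343261719, 17.050172805786133), (31.10318374633789, 32.133140563964844), 46.66630554199219)
brass [499.07692308 285.96153846]
 26 [ 0.4632 -0.2612  0.0885] [ 0.456 -0.265  0.082] [ 0.47  -0.259  0.096]
((462.9772644042969, -261.5961608886719), (14.53483772277832, 4.994648456573486), 5.79589319229126)
blade 126 [0.5105 0.1056 0.1259] [0.494 0.094 0.112] [0.527 0.117 0.132]
((510.9042053222656, 106.29013061523438), (9.735003471374512, 35.885581970214844), 58.56482696533203)
```

View pics/top1z.png

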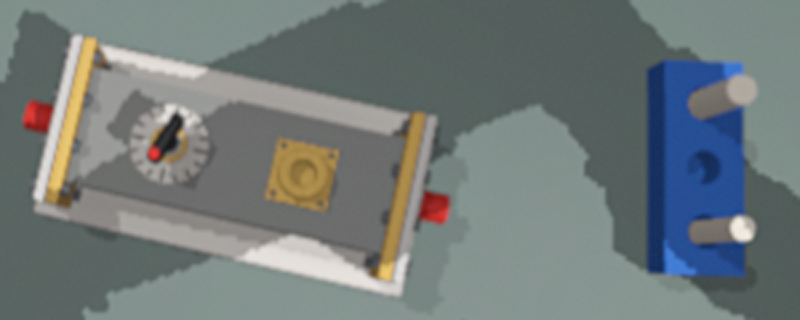

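Run:
```python
from h import *
for n,p in dict(rod=[.4636,-.2657,.2],bore=[.4935,.0165,.22],screw=[.511,.1063,.098]).items():
  for y in (78.8,-101.2,149.3,-30.7,-11.2,168.8,-191):
    q=robot.ik(p,down(np.radians(y))); print(n,y,None if q is None else np.round(q,1))
```

```text
rod 78.8 None
rod -101.2 [ -8.8   7.2 -16.8   0.  -66.   -2.4]
rod 149.3 [  -8.8    7.2  -16.8    0.   -66.  -111.9]
rod -30.7 [ -8.8   7.2 -16.8   0.  -66.   68.1]
rod -11.2 [ -8.8   7.2 -16.8   0.  -66.   87.6]
rod 168.8 [ -8.8   7.2 -16.8   0.  -66.  -92.4]
rod -191 [ -8.8   7.2 -16.8   0.  -66.  -92.2]
bore 78.8 [ 24.8   2.4 -19.5   0.  -68.1 144. ]
bore -101.2 [ 24.8   2.4 -19.5   0.  -68.1 -36. ]
bore 149.3 [  24.8    2.4  -19.5    0.   -68.1 -145.5]
bore -30.7 [ 24.8   2.4 -19.5   0.  -68.1  34.5]
bore -11.2 [ 24.8   2.4 -19.5   0.  -68.1  54. ]
bore 168.8 [  24.8    2.4  -19.5    0.   -68.1 -126. ]
bore -191 [  24.8    2.4  -19.5    0.   -68.1 -125.8]
screw 78.8 [ 33.3  11.4 -26.3   0.  -52.3 135.5]
screw -101.2 [ 33.3  11.4 -26.3   0.  -52.3 -44.5]
screw 149.3 [  33.3   11.4  -26.3    0.   -52.3 -154. ]
screw -30.7 [ 33.3  11.4 -26.3   0.  -52.3  26. ]
screw -11.2 [ 33.3  11.4 -26.3   0.  -52.3  45.5]
screw 168.8 [  33.3   11.4  -26.3    0.   -52.3 -134.5]
screw -191 [  33.3   11.4  -26.3    0.   -52.3 -134.3]
```

Run:
```python
from h import *
R=down(np.radians(-101.2))
robot.goto([.4636,-.2657,.18],R); print(robot.read_t())
im,d,c=snap("wrist","w_rod")
P=cloud(c,d); m=(P[...,2]>.108)&(P[...,2]<.13)&(d>.15)
n,l,st,ce=cv2.connectedComponentsWithStats(m.astype(np.uint8))
for i in range(1,n):
    if st[i,4]>100: print(ce[i],st[i],P[l==i].mean(0).round(4),cv2.minEnclosingCircle((P[l==i][:,:2]*1000).astype(np.float32)),cv2.minEnclosingCircle(np.argwhere(l==i)[:,::-1].astype(np.float32)))
print(robot.read_position(),robot.read_force())
```

```text
1.7667
[318.00488599 240.60260586] [305 226  27  30 614] [ 0.462  -0.2665  0.1185] ((462.20263671875, -265.5464782714844), 8.065390586853027) ((317.45867919921875, 240.334716796875), 14.746156692504883)
[177.61504907 265.97491821] [160 249  36  33 917] [ 0.5507 -0.2674  0.118 ] ((552.548095703125, -266.21710205078125), 10.367996215820312) ((177.5, 266.0), 18.445966720581055)
[ 0.46340998 -0.26650652  0.17997214] [ 1.70097713  0.14299477 -0.88681262]
```

View pics/w_rod.png

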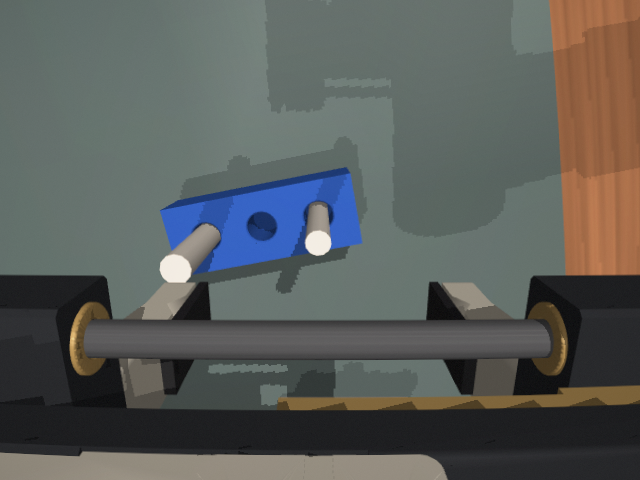

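The wrist picture shows the thin rod's top at about (318,243) and the thick rod's top at about (175,269). I'll locate the top face precisely, then go down and grip.

Run:
```python
from h import *
im,d,c=load("w_rod")
m=(im.min(2)>205).astype(np.uint8)
n,l,st,ce=cv2.connectedComponentsWithStats(m)
for i in range(1,n):
    if st[i,4]>100: print(ce[i],st[i],onplane(c,ce[i],.12).round(4), (np.sqrt(st[i,4]/np.pi)))
print(robot.read_tcp_rot())
```

```text
[317.9394572  242.59498956] [306 231  25  24 479] [[ 0.4622 -0.2657  0.12  ]] 12.347891944863939
[174.91381872 268.5794948 ] [160 255  31  27 673] [[ 0.5521 -0.2666  0.12  ]] 14.63634358033765
[[-1.95817414e-01 -9.80640362e-01 -1.44327205e-04]
 [-9.80640366e-01  1.95817427e-01 -8.78691136e-05]
 [ 1.14429781e-04  1.24326780e-04 -9.99999986e-01]]
```

Run:
```python
from h import *
R=down(np.radians(-101.2))
robot.servo_line([.4623,-.2657,.086],R,speed=.12); print(robot.read_position(),robot.read_force())
robot.move_gripper(0.0); print(robot.read_grip_width()*88,robot.read_position(),robot.read_force(),robot.read_t())
robot.servo_line([.4623,-.2657,.20],R,speed=.15); print(robot.read_grip_width()*88,robot.read_position(),robot.read_force(),robot.read_ft_torque(),robot.read_t())
robot.goto([.4938,.0163,.225],R); print(robot.read_position(),robot.read_t())
snap("wrist","w_bore");snap("scene","s_bore");snap("top","t_bore")
```

```text
[ 0.462821   -0.26596804  0.08661979] [ 1.03210601 -0.29785162  0.5953089 ]
14.422382119014392 [ 0.46229773 -0.26571277  0.08600711] [-0.50652647  0.56421234  1.39840615] 3.9167
13.709118505368957 [ 0.46165638 -0.26539776  0.19898448] [ 0.4690527   0.13466904 -2.03979983] [-0.02498839  0.04760184 -0.02003473] 4.825
[0.49362654 0.01566561 0.2245742 ] 5.925
```

View pics/w_bore.png

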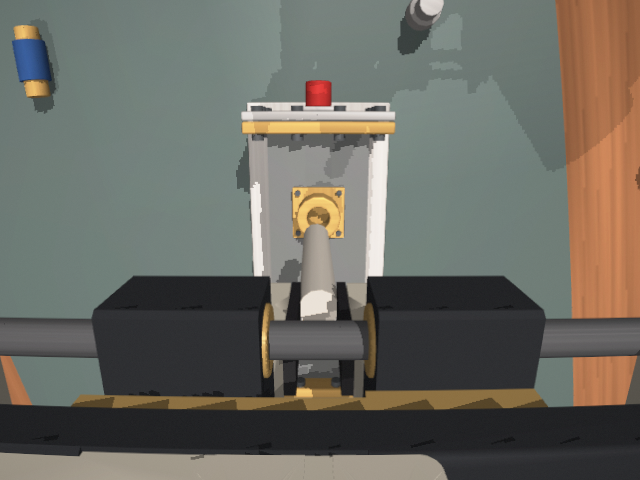

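View pics/s_bore.png

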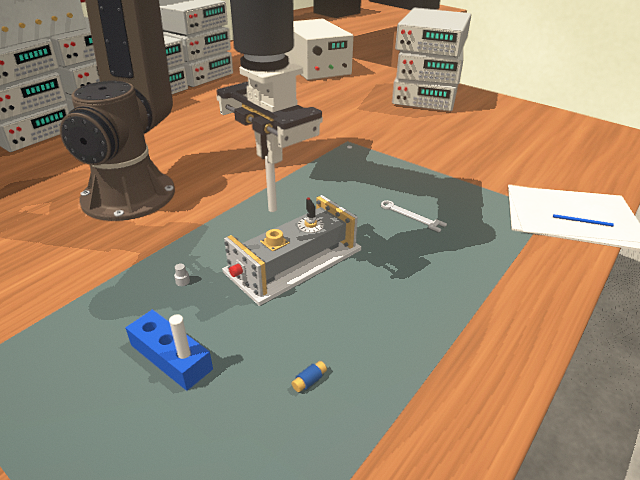

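The rod is held, with its lower end at about (316,226) partly hiding the mouth at (318,213). I'll shift 35 mm sideways to see the bore and the rod end separately.

Run:
```python
from h import *
R=down(np.radians(-101.2)); ax=R[:,0]
p=np.array([.4938,.0163,.205])-ax*.035
robot.servo_line(p,R,speed=.15); robot.dwell(.3); print(robot.read_position(),robot.read_t())
im,d,c=snap("wrist","w_bore2")
cv2.imwrite("pics/w_bore2z.png",cv2.resize(im[110:310,240:400,::-1],(480,600),interpolation=cv2.INTER_CUBIC))
```

```text
[0.50069446 0.050309   0.20535251] 6.7917
```

View pics/w_bore2z.png

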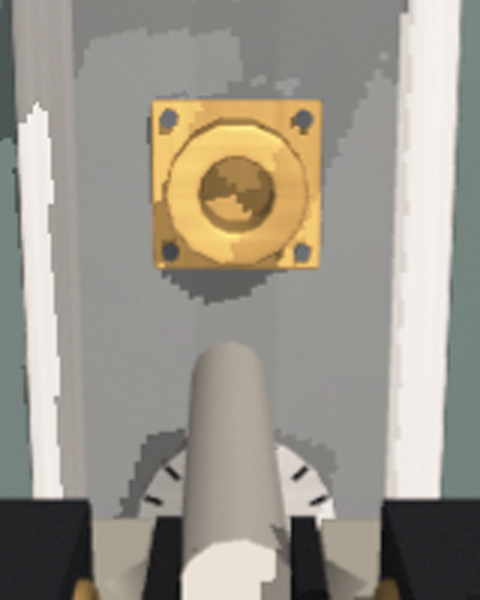

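Run:
```python
from h import *
im,d,c=load("w_bore2"); P=cloud(c,d); Z=P[...,2]
R=down(np.radians(-101.2))
m=((Z>.088)&(Z<.098)).astype(np.uint8); m[:140]=0; m[215:]=0;m[:,:280]=0;m[:,360:]=0
cs,h=cv2.findContours(m,cv2.RETR_CCOMP,cv2.CHAIN_APPROX_NONE)
for k,q in enumerate(cs):
    if len(q)>30:
        w=onplane(c,q[:,0,:],.093)
        (a,b),r=cv2.minEnclosingCircle((w[:,:2]*1000).astype(np.float32))
        e=cv2.fitEllipse((w[:,:2]*1000).astype(np.float32))
        print(h[0][k],len(q),(a,b),r,e,cv2.fitEllipse(q)[0])
tcp=np.array([0.50069446,0.050309,0.20535251]); print("depth rod")
m=(Z>.115)&(Z<.25)&(d>.12); m[:,:290]=0;m[:,350:]=0
for r in (222,224,226,228,232,240,250,260,270):
    cc=np.flatnonzero(m[r]); print(r,cc.min() if len(cc) else None,cc.max() if len(cc) else None, np.nanmedian(P[r,cc],0).round(4) if len(cc) else "")
# tool-frame surface points
q=(P[m]-tcp)@R; 
for a in (.045,.055,.065,.073):
    s=q[abs(q[:,2]-a)<.004]; print(a,len(s),"tool x max,y min/max",s[:,0].max().round(4),s[:,1].min().round(4),s[:,1].max().round(4),s[:,1].mean().round(4))
print(q[:,2].max())
```

```text
[-1 -1  1 -1] 134 (492.1637268066406, 17.056291580200195) 16.799884796142578 ((492.219482421875, 17.065942764282227), (32.59796905517578, 32.729652404785156), 164.17266845703125) (318.600830078125, 174.0413360595703)
[ 4  2 -1  0] 70 (492.2534484863281, 17.14582061767578) 9.013981819152832 ((492.2063903808594, 17.058027267456055), (17.358867645263672, 17.477083206176758), 28.559009552001953) (318.6164855957031, 174.2458953857422)
depth rod
222 None None 
224 315 318 [0.4988 0.043  0.1301]
226 310 323 [0.4987 0.043  0.1352]
228 307 325 [0.499  0.0435 0.1388]
232 306 327 [0.4986 0.0434 0.1482]
240 304 328 [0.4989 0.0435 0.1647]
250 303 330 [0.4986 0.0439 0.1837]
260 302 331 [0.4985 0.0439 0.2   ]
270 302 333 [0.4981 0.0442 0.2136]
0.045 96 tool x max,y min/max 0.008 -0.0072 0.0077 0.0002
0.055 87 tool x max,y min/max 0.008 -0.0075 0.0078 0.0
0.065 77 tool x max,y min/max 0.0078 -0.0072 0.0076 0.0003
0.073 59 tool x max,y min/max 0.0079 -0.0074 0.0129 0.0002
0.07658845740348802
```

Run:
```python
from h import *
R=down(np.radians(-101.2)); x,y=.4924,.0171
robot.servo_line([x,y,.180],R,speed=.12); robot.servo_line([x,y,.172],R,speed=.05); robot.dwell(.2)
f0=np.array(robot.read_force()); print(robot.read_position(),f0,robot.read_t())
for z in (.170,.168,.166,.164,.162):
    robot.servo_line([x,y,z],R,speed=.03)
    f=np.array(robot.read_force()); print(z,robot.read_position().round(4) if hasattr(robot.read_position(),'round') else robot.read_position(),(f-f0).round(2),robot.read_t())
    if f[2]-f0[2]>8: break
snap("wrist","w_ins")
```

```text
[0.49255807 0.01727842 0.17215934] [ 0.4949045  -0.09199885 -1.13249382] 7.8583
0.17 [0.4923 0.0171 0.1699] [-0.67  0.75  0.21] 8.1083
0.168 [0.4923 0.0171 0.1679] [ 0.05 -0.46  0.08] 8.3583
0.166 [0.4923 0.0171 0.1658] [-0.35  0.29  0.74] 8.6083
0.164 [0.4923 0.0171 0.1639] [ 0.01  0.19 -0.53] 8.8583
0.162 [0.4923 0.017  0.1619] [-0.47 -0.3   0.71] 9.1083
```

View pics/w_ins.png

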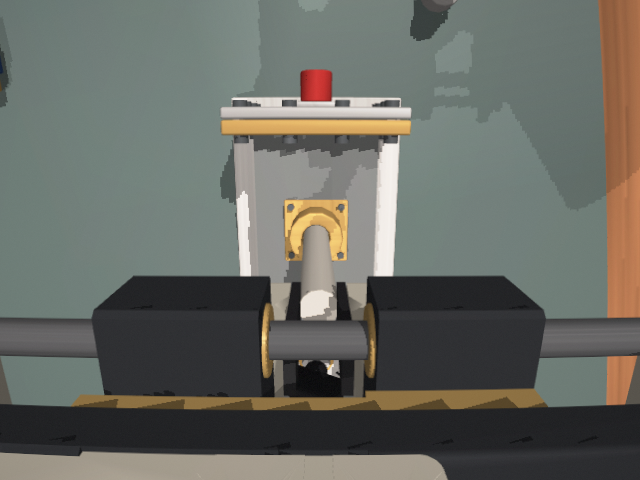

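The rod is centred in the mouth at (316,232) and is 7 mm in without contact force. Continuing down to the floor.

Run:
```python
from h import *
R=down(np.radians(-101.2)); x,y=.4924,.0171
f0=np.array([.3,0,-1.1])
for z in (.150,.138,.126,.115,.112,.1105,.1095,.109,.1085,.108,.1075):
    robot.servo_line([x,y,z],R,speed=.05 if z>.113 else .03)
    f=np.array(robot.read_force()); print(z,np.round(robot.read_position(),4),(f-f0).round(2),round(robot.read_t(),2))
    if f[2]-f0[2]>5: break
```

```text
0.15 [0.4921 0.0169 0.1495] [ 0.56 -0.29  0.56] 9.55
0.138 [0.4922 0.017  0.1376] [-0.19 -0.3  -0.2 ] 9.94
0.126 [0.4922 0.017  0.1256] [0.46 0.11 0.09] 10.33
0.115 [0.4922 0.017  0.1146] [-0.3   0.36 -0.44] 10.7
0.112 [0.4923 0.0171 0.1119] [-0.33  0.75 -0.18] 10.95
0.1105 [0.4924 0.0171 0.1105] [ 0.03 -0.89 -0.31] 11.2
0.1095 [0.4924 0.0171 0.1095] [-0.55 -0.36  0.54] 11.45
0.109 [0.4924 0.0171 0.109 ] [-0.22 -0.03 -0.3 ] 11.7
0.1085 [0.4929 0.0172 0.1089] [ 0.27 -0.23  3.73] 11.95
0.108 [0.4933 0.0173 0.1088] [-0.64 -1.25  7.05] 12.2
```

Run:
```python
from h import *
R=down(np.radians(-101.2)); x,y=.4924,.0171
robot.servo_line([x,y,.109],R,speed=.03)
robot.move_gripper(.6); print(robot.read_t())
robot.servo_line([x,y,.20],R,speed=.15); robot.dwell(.1)
im,d,c=snap("wrist","w_home")
P=cloud(c,d);Z=P[...,2]
m=((Z>.135)&(Z<.155)&(d>.12)).astype(np.uint8); n,l,st,ce=cv2.connectedComponentsWithStats(m)
for i in range(1,n):
    if st[i,4]>100: print(ce[i],st[i],onplane(c,ce[i],.143),np.percentile(Z[l==i],[50,95,99]))
print(robot.read_position(),robot.read_t())
```

```text
13.2833
[313.87166667 243.48833333] [301 229  27  29 600] [[0.49242132 0.01639747 0.143     ]] [0.14236176 0.14347649 0.14388953]
[0.49174936 0.01690416 0.19883923] 14.1917
```

View pics/w_home.png

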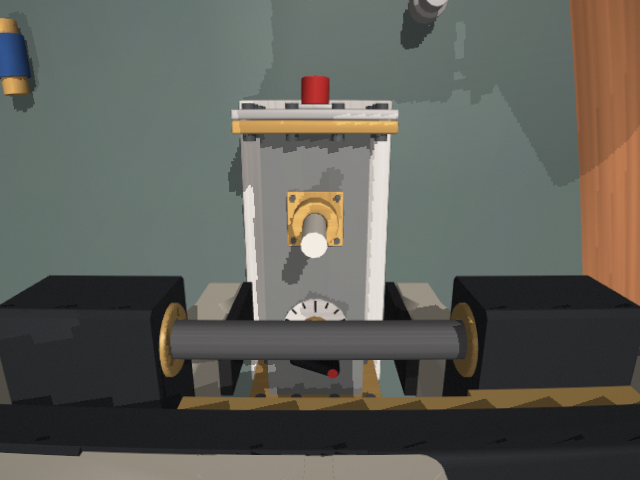

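Run:
```python
from h import *
R=down(np.radians(-30.7))
robot.goto([.5105,.107,.19],R); robot.dwell(.2)
im,d,c=snap("wrist","w_blade")
P=cloud(c,d);Z=P[...,2]
m=((Z>.120)&(Z<.134)&(d>.12)&(np.hypot(P[...,0]-.5105,P[...,1]-.107)<.03)).astype(np.uint8); 
n,l,st,ce=cv2.connectedComponentsWithStats(m)
for i in range(1,n):
    if st[i,4]>50: 
        w=P[l==i]; k=w[:,2]>.1255; print(ce[i],st[i],np.percentile(w[:,2],[50,99]),cv2.minAreaRect((w[k,:2]*1000).astype(np.float32)))
        uv=np.argwhere(l==i)[:,::-1]; ww=onplane(c,uv,.129); print(cv2.minAreaRect((ww[:,:2]*1000).astype(np.float32)))
hsv=cv2.cvtColor(im,cv2.COLOR_RGB2HSV)
red=((hsv[...,1]>150)&(hsv[...,2]>90)&((hsv[...,0]<6)|(hsv[...,0]>174))&(m>0)); uv=np.argwhere(red)[:,::-1]; print("red",len(uv),uv.mean(0),onplane(c,uv.mean(0),.129))
print(robot.read_position(),robot.read_t())
```

```text
[317.0274463  237.54295943] [310 209  15  58 838] [0.12763994 0.12959123] ((510.6083679199219, 107.35581970214844), (8.681568145751953, 34.93115234375), 59.10515213012695)
((511.6900634765625, 106.73878479003906), (8.582235336303711, 35.6904296875), 59.206077575683594)
red 108 [316.56481481 260.40740741] [[0.49960781 0.11424919 0.129     ]]
[0.5104871  0.10667648 0.19008406] 15.45
```

View pics/w_blade.png

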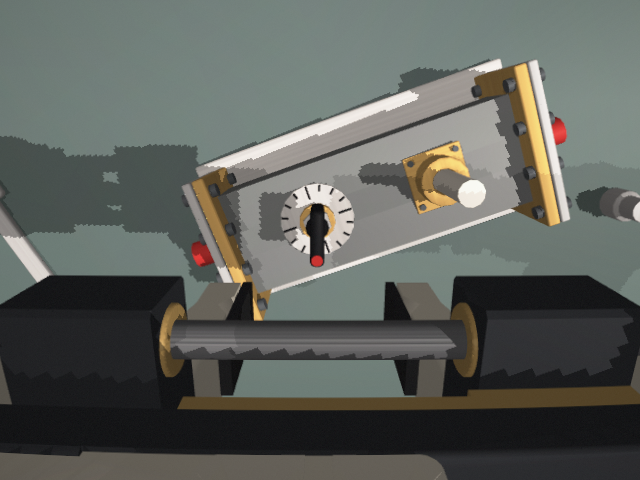

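The blade is upright in the picture from (317,205) to (317,265), with the red dot at (317,260), so the joint starts at about 2.80 rad. Next I grip it and turn.

Run:
```python
from h import *
yaw0=-30.85; x,y,z0=.5106,.1072,.098
R=down(np.radians(yaw0))
robot.servo_line([x,y,.13],R,speed=.12); robot.servo_line([x,y,z0],R,speed=.08)
print(robot.read_position(),np.round(robot.read_force(),2))
robot.move_gripper(0.); robot.dwell(.1)
print(robot.read_grip_width()*88,np.round(robot.read_position(),4),np.round(robot.read_force(),2),np.round(robot.read_ft_torque(),3),robot.read_t())
for a in (5,20,40,60,80):
    q=robot.ik([x,y,z0-.00125*a/360],down(np.radians(yaw0-a))); robot.movej(q)
    print(a,round(q[5],1),np.round(robot.read_qpos()[5],2),round(robot.read_grip_width()*88,2),np.round(robot.read_force(),2),np.round(robot.read_ft_torque(),3),round(robot.read_t(),2))
```

```text
[0.51085964 0.10725491 0.09828996] [-1.1   0.13  0.54]
7.051945023152631 [0.5108 0.1074 0.0981] [-0.31  0.88 -0.69] [ 0.625 -0.064 -0.017] 17.5667
5 20.7 20.85 6.97 [ 0.06  2.26 -0.07] [ 0.843 -0.163  0.016] 17.82
20 5.7 5.84 0.28 [ 0.16 -3.08  9.77] [-1.044  0.458  0.013] 18.18
40 -14.3 -14.15 0.48 [-0.59 -1.01 10.14] [-0.328  0.345  0.033] 18.6
60 -34.3 -34.15 0.15 [-0.24 -0.56  9.53] [-0.197  0.235 -0.032] 19.02
80 -54.3 -54.15 0.47 [-1.39 -0.44 10.12] [-0.064  0.131 -0.03 ] 19.45
```

Run:
```python
from h import *
print(np.round(robot.read_position(),4))
snap("scene","s_slip");snap("wrist","w_slip");im,d,c=snap("top","t_slip")
im,d,c=load("s_slip"); cv2.imwrite("pics/s_slipz.png",cv2.resize(im[120:300,200:440,::-1],(800,600),interpolation=cv2.INTER_CUBIC))
```

```text
[0.5119 0.1073 0.0993]
```

View pics/s_slipz.png

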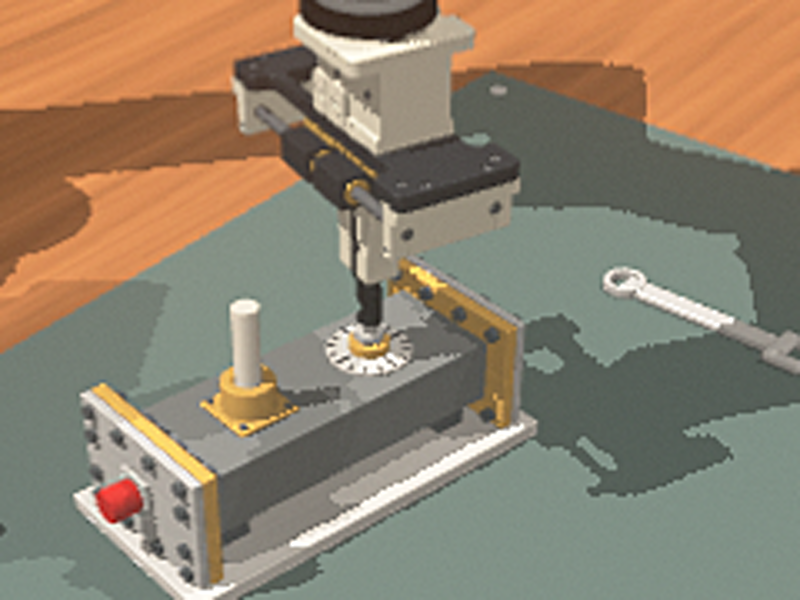

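View pics/w_slip.png

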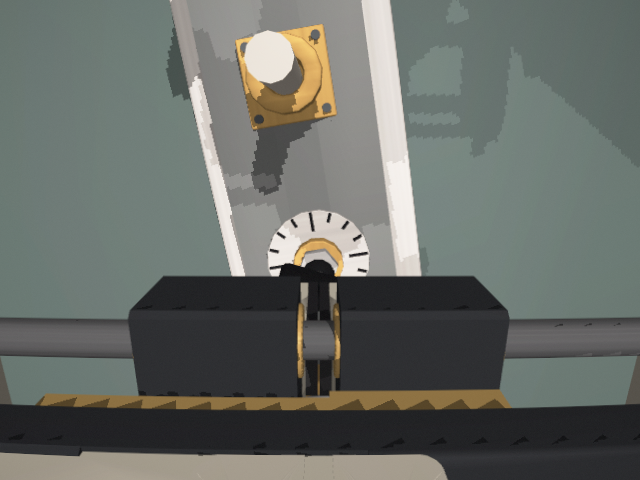

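Run:
```python
from h import *
im,d,c=load("w_slip"); cv2.imwrite("pics/w_slipz.png",cv2.resize(im[200:400,240:400,::-1],(480,600),interpolation=cv2.INTER_CUBIC))
P=cloud(c,d)
for u,v in ((290,270),(319,265),(310,270),(330,272),(318,300),(318,380)): print(u,v,P[v,u].round(4))
```

```text
290 270 [0.5189 0.0957 0.1115]
319 265 [0.5076 0.1015 0.1006]
310 270 [0.5117 0.101  0.1047]
330 272 [0.5041 0.1066 0.1002]
318 300 [0.51   0.1067 0.1272]
318 380 [0.5333 0.1682 0.0849]
```

View pics/w_slipz.png

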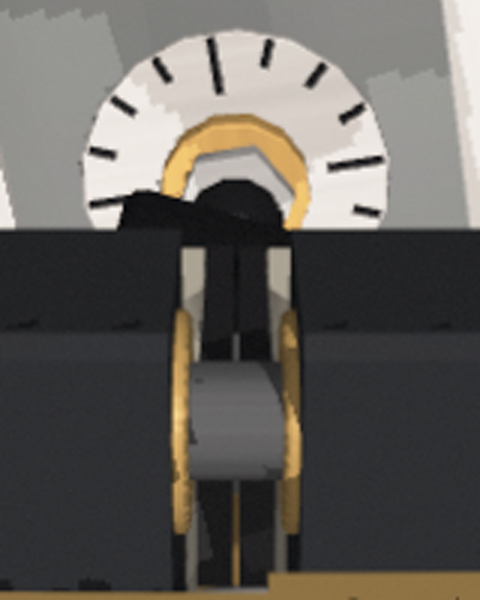

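Run:
```python
from h import *
x,y,z0=.5106,.1072,.098
robot.move_gripper(.5); print(robot.read_grip_width()*88,np.round(robot.read_force(),2),np.round(robot.read_ft_torque(),3))
R=np.array(robot.read_tcp_rot())
robot.servo_line([x,y,.19],down(np.radians(-110.85)),speed=.15); robot.dwell(.1)
im,d,c=snap("wrist","w_b2")
P=cloud(c,d);Z=P[...,2]
m=((Z>.120)&(Z<.134)&(d>.12)&(np.hypot(P[...,0]-.5105,P[...,1]-.107)<.03)).astype(np.uint8)
n,l,st,ce=cv2.connectedComponentsWithStats(m)
for i in range(1,n):
    if st[i,4]>50:
        uv=np.argwhere(l==i)[:,::-1]; ww=onplane(c,uv,.129); print(st[i],cv2.minAreaRect((ww[:,:2]*1000).astype(np.float32)))
print(robot.read_t())
```

```text
43.87289831390482 [ 0.45 -0.8   0.26] [0.055 0.052 0.002]
[287 227  57  30 915] ((509.50732421875, 106.17050170898438), (10.20248031616211, 35.31997299194336), 52.47800064086914)
21.4083
```

View pics/w_b2.png

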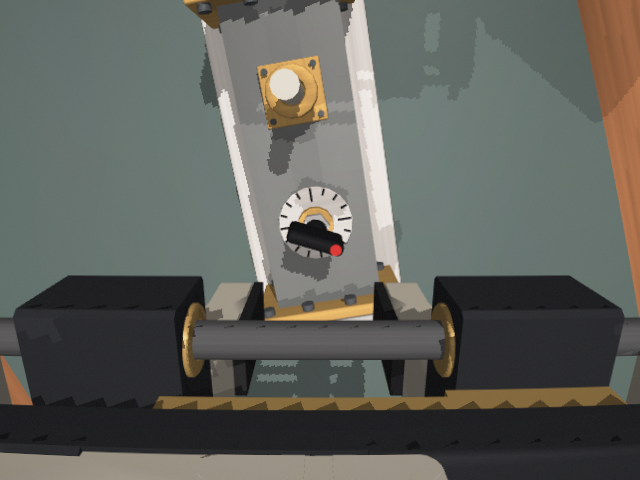

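Run:
```python
from h import *
im,d,c=load("w_b2"); P=cloud(c,d); 
T=c["T"]; i=robot.camera_info("wrist")["T_tool_cam"]; W=T@np.linalg.inv(i)
q=(P-W[:3,3])@W[:3,:3]
for r in (284,290,300,310,318,362,375):
    for cc in (215,230,245,258,380,395,410,425): print((q[r,cc]*1000).round(0).astype(int),end=" ")
    print()
im,d,c=load("s_bore"); P=cloud(c,d); Wp=np.array([0.49362654,0.01566561,0.2245742]); R=down(np.radians(-101.2))
q=(P-Wp)@R; m=(abs(q[...,0])<.05)&(abs(q[...,1])<.08)&(abs(q[...,2])<.1)
for z in range(-60,90,5):
    s=q[m&(abs(q[...,2]*1000-z)<2.5)]*1000
    if len(s): print(z,len(s),s[:,:2].min(0).round(0),s[:,:2].max(0).round(0))
```

```text
[-78 -96 190] [ 11 -32 -36] [ 11 -26 -35] [  9 -22 -31] [  9  26 -31] [ 11  31 -35] [ 10  37 -34] [-78 103 188] 
[-84 -96 188] [ 11 -31 -40] [ 11 -25 -41] [ 10 -21 -38] [  9  25 -36] [ 11  30 -41] [ 10  36 -40] [-84 103 189] 
[ 11 -34 -51] [ 11 -29 -50] [ 10 -24 -47] [  8 -20 -43] [  9  24 -46] [ 10  29 -49] [ 11  33 -51] [ 11  39 -50] 
[ 12 -32 -60] [ 11 -28 -58] [  9 -23 -55] [  4 -20 -44] [  6  24 -48] [  6  29 -48] [ 11  32 -58] [ 11  37 -58] 
[ 11 -31 -64] [ 11 -26 -64] [ 10 -22 -62] [  1 -20 -45] [  3  24 -48] [ 10  26 -62] [ 11  31 -64] [ 11  35 -65] 
[ 13 -24 -93] [  3 -24 -77] [  1 -21 -74] [-161  -58  188] [-162   64  189] [  1  25 -75] [  6  27 -82] [ 13  28 -93] 
[ 10 -24 -95] [  0 -24 -80] [ -3 -20 -75] [-175  -59  187] [-176   64  189] [ -3  25 -75] [  3  27 -83] [ 12  27 -97] 
-60 62 [ -6. -27.] [14. 23.]
-55 63 [-10. -25.] [14. 23.]
-50 65 [ -9. -25.] [13. 23.]
-45 67 [-10. -25.] [13. 24.]
-40 71 [ -8. -24.] [13. 24.]
-35 65 [-10. -24.] [13. 22.]
-30 31 [ -9. -22.] [12. 16.]
-25 13 [ 3. -8.] [10.  3.]
-20 19 [ -2. -10.] [10.  3.]
-15 24 [-2. -9.] [9. 5.]
-10 24 [-6. -9.] [9. 5.]
-5 22 [-5. -9.] [10.  1.]
0 21 [ -4. -10.] [9. 1.]
5 24 [ -4. -10.] [10.  2.]
10 21 [-3. -9.] [9. 3.]
15 22 [ -2. -10.] [10.  3.]
20 23 [ -3. -10.] [10.  6.]
25 17 [-2. -9.] [ 9. -0.]
30 24 [ -7. -10.] [11.  2.]
35 19 [-5. -9.] [9. 0.]
40 25 [ -3. -10.] [10.  2.]
45 20 [ -1. -11.] [9. 3.]
50 17 [ -5. -10.] [10.  3.]
55 20 [ -2. -10.] [ 9. -0.]
60 19 [-5. -9.] [10.  0.]
65 21 [ -5. -10.] [10.  0.]
70 21 [ -5. -11.] [9. 2.]
75 13 [ -4. -10.] [8. 3.]
```

Run:
```python
from h import *
im,d,c=load("s_bore"); P=cloud(c,d); Wp=np.array([0.49362654,0.01566561,0.2245742]); R=down(np.radians(-101.2))
q=(P-Wp)@R; m=(abs(q[...,0])<.09)&(abs(q[...,1])<.12)&(abs(q[...,2])<.2)
for z in range(-150,-20,5):
    s=q[m&(abs(q[...,2]*1000-z)<2.5)]*1000
    if len(s): print(z,len(s),s[:,:2].min(0).round(0),s[:,:2].max(0).round(0))
cv2.imwrite("pics/s_borez.png",cv2.resize(im[40:220,200:340,::-1],(466,600),interpolation=cv2.INTER_CUBIC))
```

```text
-150 152 [-21. -53.] [27. 18.]
-145 165 [-23. -53.] [27. 19.]
-140 206 [-22. -96.] [39. 84.]
-135 981 [-37. -99.] [42. 95.]
-130 323 [-35. -99.] [41. 91.]
-125 203 [-38. -98.] [42. 97.]
-120 334 [-39. -97.] [41. 93.]
-115 297 [-38. -94.] [41. 87.]
-110 382 [-38. -91.] [41. 86.]
-105 286 [-39. -91.] [41. 87.]
-100 234 [-38. -91.] [41. 88.]
-95 97 [-36. -91.] [40. 84.]
-90 7 [ 15. -40.] [ 16. -24.]
-85 13 [  4. -31.] [ 13. -22.]
-80 29 [  2. -31.] [15. -9.]
-75 43 [  1. -29.] [13. 21.]
-70 60 [  0. -28.] [14. 26.]
-65 60 [ -1. -28.] [14. 26.]
-60 62 [ -6. -27.] [14. 23.]
-55 63 [-10. -25.] [14. 23.]
-50 65 [ -9. -25.] [13. 23.]
-45 67 [-10. -25.] [13. 24.]
-40 71 [ -8. -24.] [13. 24.]
-35 65 [-10. -24.] [13. 22.]
-30 31 [ -9. -22.] [12. 16.]
-25 13 [ 3. -8.] [10.  3.]
```

View pics/s_borez.png

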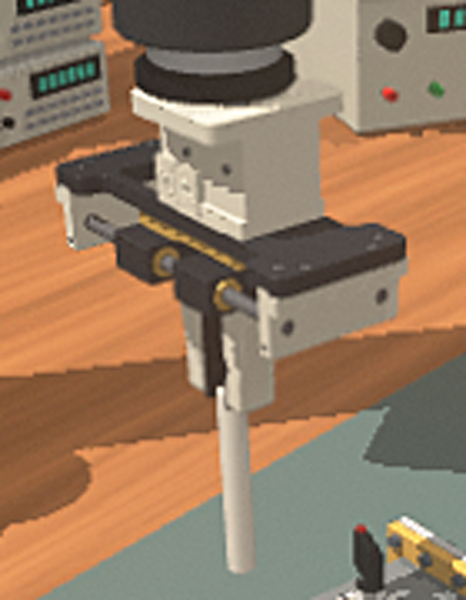

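The cloud shows the real fingertips about 29 mm behind the declared TCP: the body starts at -95 mm instead of -66, and the fingers came to rest on the blade top. The first grip only caught the top 1–2 mm of the blade. I'll regrip 29 mm lower, at the blade's present angle of 142.5°.

Run:
```python
from h import *
yaw0=-37.5; x,y,z0=.5106,.1068,.069
R=down(np.radians(yaw0))
robot.goto([x,y,.15],R)
robot.servo_line([x,y,.095],R,speed=.12); robot.servo_line([x,y,z0],R,speed=.06)
print(np.round(robot.read_position(),4),np.round(robot.read_force(),2))
robot.move_gripper(0.); robot.dwell(.1)
print(robot.read_grip_width()*88,np.round(robot.read_position(),4),np.round(robot.read_force(),2),np.round(robot.read_ft_torque(),3),robot.read_t())
for a in (5,15,30):
    q=robot.ik([x,y,z0-.00125*a/360],down(np.radians(yaw0-a))); robot.movej(q)
    w=robot.read_grip_width()*88
    print(a,round(q[5],1),np.round(robot.read_qpos()[5],2),round(w,2),np.round(robot.read_force(),2),np.round(robot.read_ft_torque(),3),round(robot.read_t(),2))
    if w<5: break
snap("wrist","w_t1")
```

```text
[0.5105 0.1067 0.0688] [ 0.5  0.2 -0.1]
8.720379620269377 [0.5112 0.1074 0.0692] [ 1.25  3.35 -0.46] [ 1.358 -0.398 -0.077] 24.525
5 14.1 14.24 8.54 [ 2.37  4.65 -1.37] [ 1.78  -0.585 -0.041] 24.77
15 4.1 4.24 8.71 [ 3.16  5.81 -0.85] [ 1.966 -0.679 -0.021] 25.07
30 -10.9 -10.75 8.86 [ 2.66  5.63 -2.97] [ 2.079 -1.019 -0.151] 25.43
```

View pics/w_t1.png

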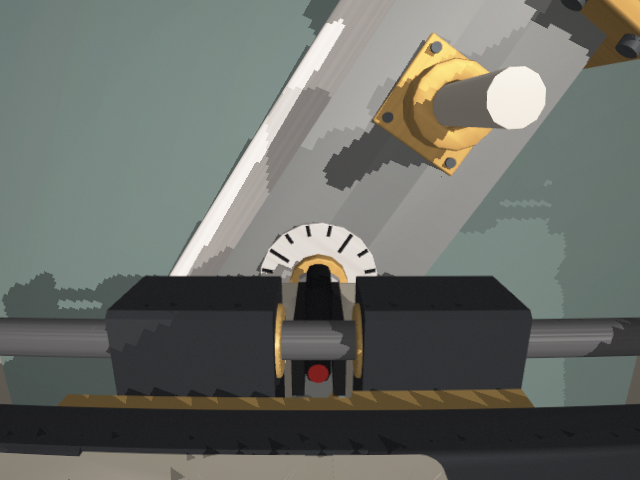

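The blade is now properly gripped, with the red dot centred between the fingers at (318,373). I'll keep turning toward the seat.

Run:
```python
from h import *
yaw0=-37.5; x,y,z0=.5111,.1073,.069
def go(a):
    q=robot.ik([x,y,z0-.00125*a/360],down(np.radians(yaw0-a))); robot.movej(q); robot.dwell(.05)
    w=robot.read_grip_width()*88; t=np.mean([robot.read_ft_torque() for _ in range(3)],0)
    print(a,round(q[5],2),np.round(robot.read_qpos()[5],2),round(w,2),np.round(robot.read_force(),2),np.round(t,3),round(robot.read_t(),2)); return w,t[2]
for a in (60,90,115,135,145): go(a)
for a in (148,151,153,155,157):
    w,t=go(a)
    if abs(t)>.45: break
```

```text
60 -40.9 -40.74 8.77 [ 4.54  3.53 -2.65] [ 1.382 -1.391 -0.107] 26.09
90 -70.9 -70.73 8.92 [ 5.92  2.23 -4.42] [ 0.699 -2.377 -0.051] 26.71
115 -95.9 -95.74 8.36 [ 8.79 -0.33 -5.24] [-0.057 -3.139 -0.073] 27.26
135 -115.9 -115.74 9.18 [ 9.17 -1.62 -5.74] [-0.713 -3.546 -0.071] 27.73
145 -125.9 -125.74 8.85 [ 9.43 -3.55 -5.11] [-1.017 -3.716 -0.093] 28.07
148 -128.9 -128.74 8.86 [ 9.11 -2.8  -5.21] [-1.156 -3.698 -0.036] 28.38
151 -131.9 -131.74 8.48 [10.06 -3.96 -6.25] [-1.26  -3.734 -0.098] 28.68
153 -133.9 -133.74 8.99 [10.19 -3.37 -5.62] [-1.323 -3.763 -0.099] 28.98
155 -135.9 -135.7 8.92 [ 9.59 -3.4  -5.83] [-1.356 -3.763  0.36 ] 29.27
157 -137.9 -137.68 9.47 [ 9.3  -3.21 -6.4 ] [-1.25  -3.694  0.653] 29.57
```

Torque flipped from -0.10 to +0.65 N m at about 153.5° of turn, so the screw is seated. I'll take a picture and then back off 90°.

Run:
```python
from h import *
yaw0=-37.5; x,y,z0=.5111,.1073,.069
robot.dwell(.2); snap("wrist","w_seat")
def go(a):
    q=robot.ik([x,y,z0-.00125*a/360],down(np.radians(yaw0-a))); robot.movej(q); robot.dwell(.05)
    w=robot.read_grip_width()*88; t=np.mean([robot.read_ft_torque() for _ in range(3)],0)
    print(a,round(q[5],2),np.round(robot.read_qpos()[5],2),round(w,2),np.round(robot.read_force(),2),np.round(t,3),round(robot.read_t(),2)); return w,t[2]
for a in (150,120,90,63.5): go(a)
robot.dwell(.2)
print(np.round(robot.read_position(),4))
snap("wrist","w_fin");snap("top","t_fin");im,d,c=snap("scene","s_fin")
cv2.imwrite("pics/s_finz.png",cv2.resize(im[120:390,100:460,::-1],(800,600),interpolation=cv2.INTER_CUBIC))
a=[cv2.imread(f"pics/{k}.png")[240:420,200:440] for k in("w_seat","w_fin")]
cv2.imwrite("pics/cmp.png",cv2.resize(np.hstack(a),(800,300)))
for k in ("w_t1","w_seat","w_fin"):
    im,d,c=load(k); hsv=cv2.cvtColor(im,cv2.COLOR_RGB2HSV)
    red=((hsv[...,1]>150)&(hsv[...,2]>60)&((hsv[...,0]<6)|(hsv[...,0]>174))); red[:350]=0;red[:,:250]=0;red[:,390:]=0
    uv=np.argwhere(red)[:,::-1]; p=onplane(c,uv.mean(0),.129)[0]; print(k,uv.mean(0),p, np.degrees(np.arctan2(p[1]-.1070,p[0]-.5106)))
```

```text
150 -130.9 -130.71 9.11 [10.43 -2.58 -5.53] [-1.183 -3.699  0.079] 30.12
120 -100.9 -100.72 8.8 [ 8.76 -0.31 -6.15] [-0.183 -3.246  0.095] 30.74
90 -70.9 -70.72 9.16 [ 6.73  1.72 -4.21] [ 0.736 -2.364  0.074] 31.36
63.5 -44.4 -44.22 8.73 [ 4.43  3.84 -2.7 ] [ 1.359 -1.493  0.147] 31.93
[0.5122 0.1079 0.069 ]
w_t1 [317.77377049 372.9147541 ] [0.50579549 0.11918086 0.129     ] 111.52582856318745
w_seat [319.80872483 372.87919463] [0.5224818  0.10541211 0.129     ] -7.611930934920552
w_fin [318.15857605 372.8381877 ] [0.51286993 0.11984815 0.129     ] 79.98075683086113
```

View pics/cmp.png

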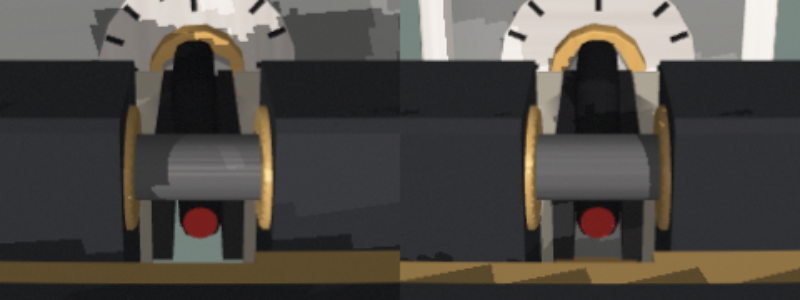

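View pics/s_finz.png

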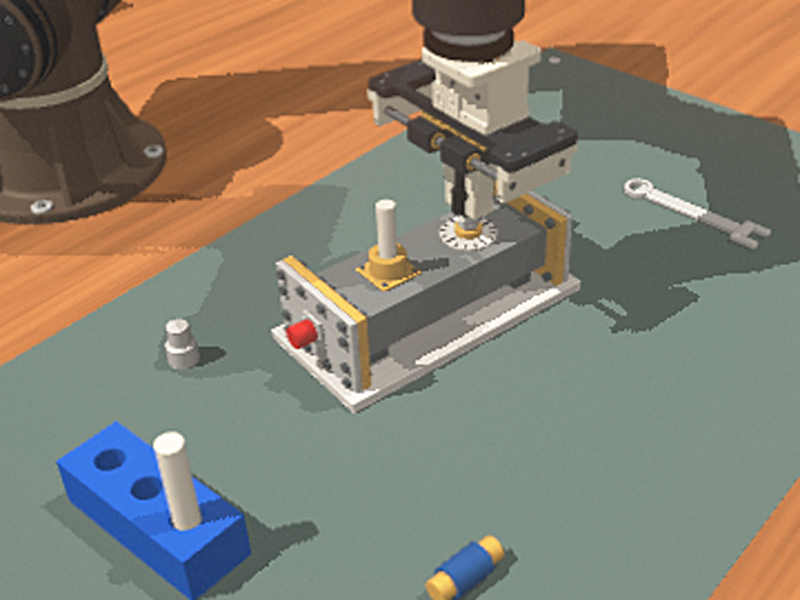

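Run:
```python
from h import *
print(robot.read_grip_width()*88,np.abs(robot.read_qvel()).max(),robot.read_t()); robot.job_done()
```

```text
8.686152856275967 0.1265414198599658 32.275
the job is handed in; nothing more can be done
```

The job is handed in at 32.3 s, with the gripper still closed on the screw blade, about a quarter turn off its seat.

- **Rod:** I picked the thin rod (measured radius about 8.1 mm, against 10.4 mm for the other) and lowered it until contact at the expected depth. I then let it go, and its top measured 143 mm up, which is fully home. The 20 mm rod was not moved and stands in the rack.
- **Screw:** It turned about 153° clockwise on the second grip, after about 7° on the first, until the torque jumped from -0.10 to +0.65 N m at the stop. I then backed it off. In the final picture the red dot is at about 80° and the cavity's +y axis at 78.8°, so the screw is about 91° off its seat. Grip width was 8.7 mm on the 9 mm blade.
- **Bystanders:** The spanner, attenuator and termination look undisturbed in the final scene picture, but I did not measure them.

These checks failed or disagreed:
- **Declared TCP:** The fingertips really end about 29 mm behind it. My first grip therefore caught only the top of the blade, turned the screw about 7° and slipped off, with the fingers resting on it at about 10 N. I regripped 29 mm lower. The rod had been gripped only near its top, but that held.
- **Seat angle:** The red dot in the picture taken at the seat read about 3.6° off the expected direction. I put this down to blade-centre error and twist in the grip, since the torque and the starting angle both indicate the seat.
- **Residual load:** About 6 N of sideways force remained on the gripper when I handed in.

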